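# Clear the maul and seat both drawers

### The arm

A 6-joint arm with a two-finger parallel gripper is mounted at the origin on the work surface. World frame = base frame: x ahead of the robot, y to its left, z up, the work surface at z = 0. Lengths are in m, angles in rad, forces in N, time in s.
With the tool pointing down it reaches from about 0.3 to 0.875 m from the base axis. Payload 4.2 kg.
Tool frame: the origin (TCP) lies midway between the tips of the shut fingers; the grasp point (between the pads) lies 19 mm behind it; x points along the fingers, y is the direction in which the jaws open and shut, and the axes are right-handed (so a half turn about x gives the same grasp; the last joint's range is limited). The gripper opens to 85 mm and grips with 20 to 120 N. Pads are 22 mm wide; open, the fingers measure 114 mm over their backs; the gripper's body (76 mm by 85 mm) begins 54 mm behind the grasp point. The pads swing forward as they close: fully open they stand 13 mm farther back than shut.
Start: joints at [1.251, 0.32, 1.565, -0, 1.257, -0.02], TCP at [0.17, 0.549, 0.231] pointing down, gripper open.
Joint ranges: [-3.11, 3.11], [-0.84, 2.01], [0.21, 2.61], [-1.34, 4.49], [0.05, 2.63], [-2.56, 2.56]. Speed limits (rad/s): [2.57, 2.57, 3.14, 3.14, 3.14, 3.14].

### API

Orientations are given as [roll, pitch, yaw] about the fixed x, y, z axes, in that order (R = Rz(yaw) Ry(pitch) Rx(roll)).
In Python, from workcell import read_state, vision, sign_off gives the robot as it stands.
- The arm moves only by the tool jog_arm, never from a script. Its argument "increments" is a list of rows, each a list of 6 numbers: the shift along the tool's x, y, z in mm, then the turn, a rotation vector about the tool's x, y, z in rad. A call has 1 to 5 rows; each row is the pose to reach, as a shift and turn from the pose commanded when the call began, along the tool's axes at that moment; what a row does not reach only later rows make up. A row lasts 1/10 s, in which the tool goes at most 50 mm and 8.59 degrees, less where a joint would pass 70% of its speed; a pose out of reach is approached as far as the arm can. A call with a gripper value outside its range is refused whole. "jaw" is the gripper command: -1 is shut, 1 is fully open, values between are in proportion, set as the call begins (left out, the last holds). The fingers move at their own pace and stop on an object; "grip_force" is the grip in N (left out, the last holds). Time passes only in rows, so rows that repeat a pose let the fingers close. It gives the time, the measured TCP pose, the force and the opening at its end, in the units of the state.
- read_state(): the state, without advancing time (a new reading comes with each control period).
- vision.get_image(name): name is "side" or "top" or "wrist"; returns a dict with "img" (480x640x3 uint8, blue, green, red), "range_z" (480x640 float32, m along the optical axis (not along the pixel's ray), 0 where there is no reading), "K" (3x3 intrinsics, pixels), "R" (3x3) and "t" (3): a world point X has camera coordinates R X + t. Camera axes: x right, y down, z forward; pixel columns grow to the right and rows downward; lengths in m; the calibration is good to about 2 mm. The wrist camera is an equidistant fisheye: a pixel r from the principal point sees the ray r / f radians off the axis. A picture is of the moment at which its call begins.
- sign_off(): hands the job in, once; it reports no verdict.
The state is a dict: "time_s": time; "joint_pos": joint angles; "qvel": joint speeds; "joint_efforts": joint torques, N m; "eef_pos": TCP position; "ee_rot": TCP orientation; "ft_force": force on the tool from outside, world axes, zero at the start; "moment": the same for the moment, N m; "finger_gap": finger opening in m.
Only numpy, scipy, OpenCV 4.12 (cv2) and the standard library are available. Lean on these libraries where they do the work, as an engineer would, in place of code of your own. Each camera call takes 0.05 s, during which the arm holds its last target. There are 200 camera calls.

### The job

Both drawers of the bench chest stand open, and someone left the maul standing in one of them, where it is too tall to go in. Take the maul out and stand it upright on the marble slab, setting it down gently, and push both drawers fully home until they seat at their catches. Leave the black pot standing in its drawer and do not disturb the other things on the table.

Things in the scene. Friction and masses are not known exactly. Their poses are not given: they have to be found in the camera images.
- chest: low wooden chest, fixed, 240 mm deep (x), 360 mm wide (y), 90 mm high, origin at the centre of its underside; the drawer fronts face its -x side, towards the robot; drawers side by side at y = +87 (left) and -87 mm (right); a rack of punches up to 130 mm above the table stands on the rear of its top, from 40 to 110 mm behind its centre
- left_drawer (a joint): how far the left drawer (on the left, +y seen from the robot) stands out of the chest in m: 0 is fully home, against its stop; up to 0.16 is open. A spring ball catch in the last 13 mm resists with about 5 N and then pulls the drawer home; pushed less far the drawer stays out
- right_drawer (a joint): how far the right drawer (on the right, -y seen from the robot) stands out of the chest in m: 0 is fully home, against its stop; up to 0.16 is open. A spring ball catch in the last 13 mm resists with about 5 N and then pulls the drawer home; pushed less far the drawer stays out
- left_face (a point): centre of the outer face of the left drawer's front panel (168 mm wide, 82 mm high, 15 mm thick, flat mid-brown wood with a dark flush finger notch, no handle), 45 mm above the table; it moves with the drawer; its x axis points into the chest, the way the drawer closes
- right_face (a point): centre of the outer face of the right drawer's front panel (168 mm wide, 82 mm high, 15 mm thick, flat mid-brown wood with a dark flush finger notch, no handle), 45 mm above the table; it moves with the drawer; its x axis points into the chest, the way the drawer closes
- maul: leather maul standing upright on its white head in one of the drawers (either one), 170 mm tall: head 56 to 60 mm across and 66 mm high, above it a dark turned wooden handle 24 to 29 mm across, thickest (29 mm) 120 to 140 mm above the base; about 0.35 kg; origin at the centre of the head's flat end, z up the handle
- slab: marble punching slab, fixed, 160 (x) by 120 (y) by 25 mm high, empty, lying flat on the table on the robot's right; origin at the centre of its underside
- drawer_pot: black pot with a cork top standing in the other drawer, 54 mm across, 45 mm high, low enough to go in with the drawer; origin at the centre of its underside. The drawer's inner floor is 20 mm, its side walls' tops 64 mm and its front's top 86 mm above the table
- white_pot: small bystander on the table, to be left where it is: black pot with a white top, 54 mm across, 45 mm high; origin at the centre of its underside
- grey_pot: small bystander on the table, to be left where it is: black pot with a grey top, 54 mm across, 45 mm high; origin at the centre of its underside
- awl: small bystander on the table, to be left where it is: an awl-like hand tool lying flat, 170 mm long, about 30 mm high, along its x axis
- hammer: small bystander on the table, to be left where it is: a hammer lying flat, 240 mm long, about 40 mm high, handle towards its -x
- glue_jar: small bystander on the table, to be left where it is: a closed jar, 70 mm across, 90 mm high; origin at the centre of its underside
There are look-alikes about, which are no part of the job. What is shaped like the maul but yellow is not meant.

How it is judged:
At the end, for the whole second after the job is handed in: both drawers are home (each within 4 mm of its stop), the maul stands upright and still on the marble slab (its centre within 70 mm along x and 50 mm along y of the slab's centre, tilted less than 0.1 rad), and the black cork-topped pot stands in its drawer (value of joint each of left_drawer, right_drawer below 0.004 m and x of maul in the frame of slab between -0.07 and 0.07 m and y of maul in the frame of slab between -0.05 and 0.05 m and z of maul in the frame of slab between 0.02 and 0.03 m and angle between maul's own z axis and vertical below 0.1 rad and linear speed of maul below 0.02 m/s and x of drawer_pot in the frame of chest between -0.105 and 0.1 m and y of drawer_pot in the frame of chest between -0.17 and 0.17 m and z of drawer_pot in the frame of chest between 0.01 and 0.035 m and angle between drawer_pot's own z axis and vertical below 0.2 rad); the robot touches nothing.
It fails at once if the maul is dropped or thrown: moving faster than 0.6 m/s while the fingers do not hold it (linear speed of maul above 0.6 m/s and contact force between the fingers and maul below 0.3 N).
It fails at once if the pot in the drawer is knocked over (tilted more than 0.6 rad) (angle between drawer_pot's own z axis and vertical above 0.6 rad).
It fails at once if a bystander on the table is moved by more than 30 mm (distance of any of white_pot, grey_pot, awl, hammer, glue_jar from where it was at the start of the episode above 0.03 m).
It also fails if it takes over 72 s, if anything falls off the work surface, if the arm or the gripper's body presses on something with over 40 N, if the wrist force passes 120 N, or if a joint passes its speed limit or range.

## Working session

There is one attempt and no reset: what is moved stays moved. The work goes in short steps, Python scripts to look and compute and a tool call to move; the robot and the scene stay as the last step left them, time stands still between calls to the robot, and variables do not carry over. Pictures are saved under pics/ and viewed, about 8 in all and at most 12, crops included, and the job is handed in when it is done.

Besides the shell and the picture viewer there is one more tool, called after ">>>" in YAML: its name, and indented under it one key for each argument. jog_arm: Moves the arm, as the interface text tells. Its arguments: {"type":"object","properties":{"increments":{"type":"array"},"jaw":{"type":"number"},"grip_force":{"type":"number"}},"required":["increments"]}

```bash
mkdir -p pics; cat > h.py <<'E'
import numpy as np, cv2
from workcell import read_state, vision, sign_off
def grab(n,save=None):
    d=vision.get_image(n)
    if save:
        cv2.imwrite('pics/'+save+'.png',d['img']); np.savez('pics/'+save+'.npz',**d)
    return d
def world(d,u,v,z=None):
    K,R,t=d['K'],d['R'],d['t']; z=d['range_z'][v,u] if z is None else z
    return R.T@(np.linalg.inv(K)@np.array([u,v,1.])*z-t)
def cloud(d):
    K,R,t=d['K'],d['R'],d['t']; z=d['range_z']; v,u=np.mgrid[:480,:640]
    c=np.stack([(u-K[0,2])*z/K[0,0],(v-K[1,2])*z/K[1,1],z],-1)
    P=(c-t)@R; P[z==0]=np.nan; return P
E
python3 - <<'E'
from h import *
grab('top','top1');grab('side','side1')
s=read_state();print(s)
E
```

```text
{'time_s': 0.1, 'joint_pos': array([ 1.25101490e+00,  3.20264519e-01,  1.56556450e+00,  1.74278557e-05,
        1.25738622e+00, -1.99689415e-02]), 'qvel': array([ 0.00160821, -0.00115691, -0.00189256,  0.00146267,  0.00208118,
        0.00077407]), 'joint_efforts': array([ 7.94214657e-05, -4.16421068e+01, -2.34706593e+01, -3.49368065e-05,
        4.99829039e-03,  7.96883882e-06]), 'eef_pos': array([0.16966544, 0.54895625, 0.23054243]), 'ee_rot': array([-1.60097716,  1.56917366, -1.90079504]), 'ft_force': array([0.37623606, 0.09376814, 0.5488282 ]), 'moment': array([ 0.0278994 , -0.01836439,  0.00208253]), 'finger_gap': 0.0853551585399564}
```

View pics/top1.png

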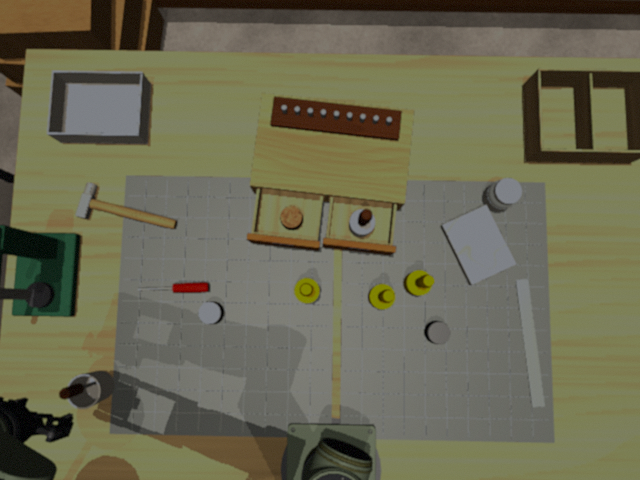

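View pics/side1.png

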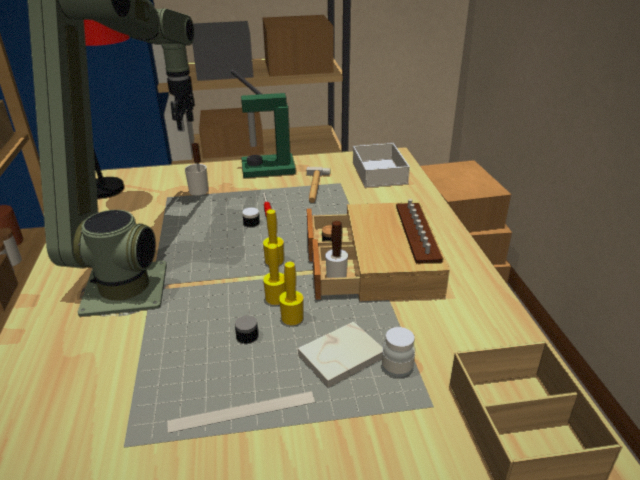

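The candidates in the top image are the white-headed maul in the right drawer (363,222), three yellow look-alikes at (308,290), (382,296) and (420,282), and a white cylinder with a stick at (85,388), which stands on the table outside the drawers. Only (363,222) is white-headed and standing in a drawer. The cork-topped pot is in the left drawer at (291,216), the slab is at (478,244) and the glue jar at (505,195).

```bash
python3 - <<'E'
from h import *
import numpy as np
d=dict(np.load('pics/top1.npz')); P=cloud(d)
np.set_printoptions(precision=4,suppress=True)
print(d['K'],d['R'].T@-d['t'])
for n,(u0,v0,u1,v1,z0,z1) in dict(maul_top=(340,200,385,240,.14,.21),maul_head=(340,200,385,240,.075,.1),cork=(275,200,310,235,.05,.08),slab=(435,200,520,290,.018,.032),glue=(480,170,530,215,.08,.1),
  y1=(290,270,325,310,.1,.2),y2=(365,275,398,312,.1,.2),y3=(400,265,440,300,.1,.2),h1=(290,270,325,310,.05,.09),h2=(365,275,398,312,.05,.09),h3=(400,265,440,300,.05,.09),grey=(420,315,455,350,.035,.06),white=(195,298,228,328,.035,.06),
  chesttop=(240,90,420,210,.08,.096),fronts=(240,225,400,258,.076,.095)).items():
    Q=P[v0:v1,u0:u1].reshape(-1,3); Q=Q[(Q[:,2]>z0)&(Q[:,2]<z1)]
    if len(Q)<3: print(n,len(Q));continue
    r=cv2.minAreaRect((Q[:,:2]*1000).astype(np.float32))
    print(n,len(Q),'med',np.median(Q,0),'mid',(Q.min(0)+Q.max(0))/2,'max z',Q[:,2].max(),'rect',np.round(r[0],1),np.round(r[1],1),round(r[2],1))
s=dict(np.load('pics/side1.npz'));P=cloud(s)
sel=lambda u0,v0,u1,v1:P[v0:v1,u0:u1].reshape(-1,3)
for n,b,z in [('maul',(325,220,350,280),(.09,.2)),('face L',(300,205,315,260),(.02,.09)),('face R',(308,245,324,300),(.02,.09))]:
    Q=sel(*b);Q=Q[(Q[:,2]>z[0])&(Q[:,2]<z[1])];print(n,len(Q),np.median(Q,0),Q.min(0),Q.max(0))
a=cv2.resize(d['img'][180:310,240:450],None,fx=3.8,fy=3.8,interpolation=cv2.INTER_CUBIC);cv2.imwrite('pics/crop1.png',a)
E
```

```text
[[519.2111   0.     312.144 ]
 [  0.     519.2111 239.9236]
 [  0.       0.       1.    ]] [0.3808 0.0429 1.2609]
maul_top 166 med [ 0.5672 -0.0611  0.1834] mid [ 0.57   -0.062   0.1672] max z 0.19321467166340037 rect [569.1 -62. ] [25.2 25.5] 19.4
maul_head 372 med [ 0.5636 -0.0559  0.085 ] mid [ 0.5751 -0.0628  0.0872] max z 0.09894852997090069 rect [574.3 -63.9] [ 58.4 124.1] 66.5
cork 406 med [0.5816 0.1016 0.064 ] mid [0.5741 0.1071 0.0612] max z 0.07240805546283682 rect [571.4 104.1] [51.5 76.6] 76.4
slab 3352 med [ 0.5314 -0.3479  0.0243] mid [ 0.5365 -0.348   0.0249] max z 0.031654769799646224 rect [ 540.8 -357.9] [168.8 148.4] 25.9
glue 576 med [ 0.6482 -0.3964  0.089 ] mid [ 0.6486 -0.397   0.0878] max z 0.09549671108827144 rect [ 647.9 -396.8] [59.7 60.9] 43.5
y1 140 med [0.4113 0.0616 0.1647] mid [0.412 0.062 0.146] max z 0.17423172518689717 rect [411.9  62.1] [25.9 25.9] 1.5
y2 161 med [ 0.4019 -0.1084  0.1638] mid [ 0.4023 -0.1105  0.1354] max z 0.17051607196024773 rect [ 401.8 -110.3] [26.2 25.5] 45.0
y3 188 med [ 0.4347 -0.1906  0.1623] mid [ 0.435  -0.195   0.1353] m
[... 525 characters left out ...]
49962435735169 rect [ 321.7 -245. ] [50.9 49.9] 67.7
white 397 med [0.3572 0.2867 0.0441] mid [0.3573 0.2871 0.0436] max z 0.051832534588773745 rect [357.3 287.1] [50.7 50.2] 1.1
chesttop 10715 med [0.7118 0.0107 0.0892] mid [0.7361 0.0079 0.088 ] max z 0.09598867070019451 rect [731.9   9.6] [360.8 252.2] 84.2
fronts 1209 med [ 0.5224 -0.0054  0.0849] mid [0.5324 0.0302 0.0851] max z 0.09410938465814941 rect [538.2  29.5] [342.   58.2] 87.6
maul 365 [ 0.5654 -0.071   0.1469] [ 0.5472 -0.0935  0.0901] [ 0.5825 -0.0448  0.1921]
face L 322 [0.5163 0.0734 0.0852] [ 0.505  -0.0725  0.0201] [0.5442 0.2054 0.09  ]
face R 549 [ 0.5129 -0.0806  0.0641] [ 0.4982 -0.1428  0.0201] [0.5473 0.1002 0.09  ]
```

View pics/crop1.png

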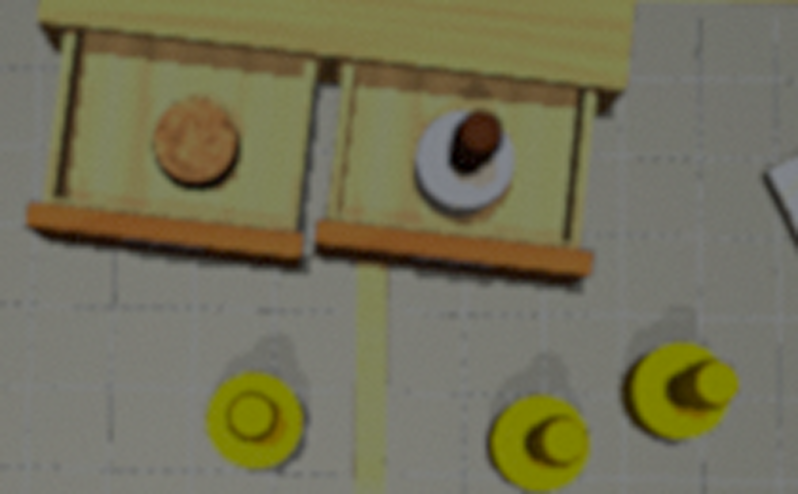

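The crop confirms it: the white-headed maul with the dark handle is at (465,160) in the right drawer, the cork pot is at (197,142), and the yellow look-alikes stand in front of the drawers. Next I work out the slab, the faces and the first shifts.

```bash
cat >> h.py <<'E'
from scipy.spatial.transform import Rotation as Ro
YAW=-0.10
def target_R(yaw=YAW):
    c,s=np.cos(yaw),np.sin(yaw)
    return np.array([[0,-s,c],[0,c,s],[-1,0,0]])
def shift(p,yaw=YAW,s=None):
    s=s or read_state(); R=Ro.from_euler('xyz',s['ee_rot']).as_matrix()
    print('t',s['time_s'],'pos',s['eef_pos'],'F',s['ft_force'],'gap',s['finger_gap'])
    print('shift mm',np.round(R.T@(np.array(p)-s['eef_pos'])*1000,1),'turn',np.round(Ro.from_matrix(R.T@target_R(yaw)).as_rotvec(),3))
E
python3 - <<'E'
from h import *
np.set_printoptions(precision=4,suppress=True)
d=dict(np.load('pics/top1.npz')); P=cloud(d)
C=lambda u,v:world(d,u,v,None)
def pz(u,v,z0):
    K,R,t=d['K'],d['R'],d['t'];r=R.T@np.linalg.inv(K)@np.array([u,v,1.]);c=-R.T@t
    return c+r*(z0-c[2])/r[2]
cs=np.array([pz(u,v,.025) for u,v in [(442,222),(487,206),(515,265),(470,283)]]);print(cs,cs.mean(0),np.linalg.norm(np.diff(cs,axis=0),axis=1))
m=np.zeros((480,640),np.uint8); m[(P[...,2]>.015)&(P[...,2]<.035)]=1; m[:, :436]=0;m[:, 522:]=0;m[:200]=0;m[290:]=0
m=cv2.morphologyEx(m,cv2.MORPH_OPEN,np.ones((7,7)));n,l,st,ce=cv2.connectedComponentsWithStats(m);k=1+st[1:,4].argmax();Q=P[l==k];print('slab',cv2.minAreaRect((Q[:,:2]*1000).astype(np.float32)))
for nm,u0,u1 in [('L',250,322),('R',328,396)]:
    Q=P[225:258,u0:u1].reshape(-1,3);Q=Q[(Q[:,2]>.078)&(Q[:,2]<.092)]
    print(nm,len(Q),cv2.minAreaRect((Q[:,:2]*1000).astype(np.float32)),np.median(Q,0))
for n,u,v in [('L',248,240),('L',320,248),('R',324,248),('R',394,253),('chestFL',250,187),('chestFR',409,206)]: print(n,pz(u,v,.086))
R=Ro.from_euler('xyz',read_state()['ee_rot']).as_matrix();print(R)
shift([.569,-.062,.26])
E
```

```text
[[ 0.5818 -0.2598  0.025 ]
 [ 0.6228 -0.3687  0.025 ]
 [ 0.4813 -0.4321  0.025 ]
 [ 0.4366 -0.3244  0.025 ]] [ 0.5306 -0.3462  0.025 ] [0.1164 0.155  0.1166]
slab ((531.6001586914062, -348.89453125), (160.0662384033203, 124.7433853149414), 25.14533805847168)
L 488 ((524.12548828125, 114.57284545898438), (160.0755615234375, 16.90500831604004), 83.96037292480469) [0.5243 0.1156 0.0851]
R 649 ((535.8613891601562, -62.621055603027344), (154.44976806640625, 56.50407028198242), 85.99236297607422) [ 0.5195 -0.0622  0.0848]
L [0.5223 0.1976 0.086 ]
L [0.507  0.0331 0.086 ]
R [0.5072 0.024  0.086 ]
R [ 0.4986 -0.1352  0.086 ]
chestFL [0.6457 0.1971 0.086 ]
chestFR [ 0.6077 -0.1696  0.086 ]
[[-0.0005  0.2953  0.9554]
 [-0.0015  0.9554 -0.2953]
 [-1.     -0.0016 -0.    ]]
t 0.1 pos [0.1697 0.549  0.2305] F [0.3762 0.0938 0.5488] gap 0.0853551585399564
shift mm [ -28.7 -465.8  562. ] turn [-0.2   -0.     0.002]
```

>>> jog_arm:
  increments:
    - [-10,-30,36,-0.1,0,0]
    - [-20,-60,72,-0.2,0,0]
    - [-29,-90,108,-0.2,0,0]
    - [-29,-120,144,-0.2,0,0]
    - [-29,-150,180,-0.2,0,0]
  jaw: 1
  grip_force: 60

```text
time_s: 0.6
eef_pos: [0.298, 0.3512, 0.2604]
ee_rot: [0.587, 1.57, 0.488]
ft_force: [1.4, 0.2, 0.5]
finger_gap: 0.0853
```

```bash
python3 -c "
from h import *
shift([.569,-.062,.26])"
```

```text
t 0.6 pos [0.29804135 0.35121752 0.26036176] F [1.40368755 0.15910614 0.53160679] gap 0.08530600683827354
shift mm [   0.4 -384.4  310.5] turn [ 0.001  0.    -0.   ]
```

>>> jog_arm:
  increments:
    - [0,-38,31,0,0,0]
    - [0,-76,62,0,0,0]
    - [0,-114,93,0,0,0]
    - [0,-152,124,0,0,0]
    - [0,-190,155,0,0,0]

```text
time_s: 1.1
eef_pos: [0.4333, 0.1465, 0.2601]
ee_rot: [2.422, 1.571, 2.322]
ft_force: [1.3, 1.5, 0.5]
finger_gap: 0.0851
```

>>> jog_arm:
  increments:
    - [0,-38,31,0,0,0]
    - [0,-76,62,0,0,0]
    - [0,-114,93,0,0,0]
    - [0,-152,124,0,0,0]
    - [0,-194,155,0,0,0]

```text
time_s: 1.6
eef_pos: [0.5672, -0.06, 0.2598]
ee_rot: [2.44, 1.57, 2.34]
ft_force: [0.9, 0.5, 0.8]
finger_gap: 0.0854
```

```bash
python3 - <<'E'
from h import *
shift([.569,-.062,.26])
d=grab('wrist','w1'); print(d['K'],d['R'],d['t'])
grab('side','s2')
# project the maul axis points into wrist
for z in (.19,.15,.02):
    c=d['R']@np.array([.569,-.062,z])+d['t']; th=np.arctan2(np.hypot(*c[:2]),c[2]);k=d['K']
    print(z,k[0,2]+k[0,0]*th*c[0]/np.hypot(*c[:2]),k[1,2]+k[1,1]*th*c[1]/np.hypot(*c[:2]))
E
```

```text
t 1.6 pos [ 0.56724479 -0.05998561  0.25984943] F [0.86704014 0.47265974 0.75248885] gap 0.08535744585315144
shift mm [-0.2 -1.8  1.9] turn [-0.    -0.001 -0.001]
[[371.64829954   0.         311.07068367]
 [  0.         371.64829954 233.37498361]
 [  0.           0.           1.        ]] [[ 0.10107508  0.99487752  0.00159496]
 [ 0.95528982 -0.09750064  0.27913256]
 [ 0.27785822 -0.0266897  -0.96025125]] [ 0.00284968 -0.59126006  0.24598383]
0.19 309.37786467100506 252.29951614898107
0.15 309.53446798771154 233.67998386347736
0.02 309.8348124034854 198.79206966303363
```

View pics/w1.png

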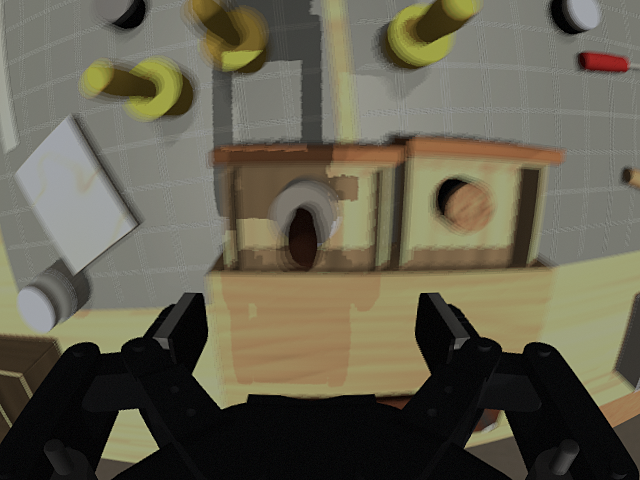

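The wrist view shows the maul with its handle top near (303,255) and head near (304,205), where I predicted a column of 310. The cork pot is at (466,203). I'll measure again at rest before descending.

```bash
python3 - <<'E'
from h import *
np.set_printoptions(precision=4,suppress=True)
d=grab('wrist','w2'); k=d['K'];v,u=np.mgrid[:480,:640]
dx,dy=(u-k[0,2])/k[0,0],(v-k[1,2])/k[1,1];th=np.hypot(dx,dy);z=d['range_z']
f=np.tan(th)/np.maximum(th,1e-9)
c=np.stack([dx*f*z,dy*f*z,z],-1);P=(c-d['t'])@d['R'];P[z==0]=np.nan
for a,b in [(.10,.13),(.13,.16),(.16,.185),(.185,.2),(.08,.09)]:
    Q=P[180:290,260:350].reshape(-1,3);Q=Q[(Q[:,2]>a)&(Q[:,2]<b)&(abs(Q[:,0]-.569)<.06)&(abs(Q[:,1]+.062)<.06)]
    if len(Q):print(a,b,len(Q),'med',np.median(Q,0),'lo',Q.min(0),'hi',Q.max(0))
d=dict(np.load('pics/top1.npz'));P=cloud(d)
for a,b in [(.10,.13),(.13,.16),(.16,.18),(.18,.2),(.08,.092)]:
    Q=P[200:240,340:385].reshape(-1,3);Q=Q[(Q[:,2]>a)&(Q[:,2]<b)&(abs(Q[:,0]-.569)<.035)&(abs(Q[:,1]+.062)<.035)]
    if len(Q):print('top',a,b,len(Q),'med',np.median(Q,0),'lo',Q.min(0),'hi',Q.max(0))
shift([.569,-.062,.26])
E
```

```text
0.1 0.13 129 med [ 0.5582 -0.0614  0.117 ] lo [ 0.5556 -0.0735  0.1001] hi [ 0.5656 -0.0499  0.1299]
0.13 0.16 320 med [ 0.5568 -0.0613  0.1486] lo [ 0.5548 -0.076   0.1301] hi [ 0.5682 -0.0485  0.1599]
0.16 0.185 1029 med [ 0.5617 -0.0617  0.1811] lo [ 0.5553 -0.0762  0.1601] hi [ 0.5807 -0.0486  0.185 ]
0.185 0.2 592 med [ 0.5687 -0.0627  0.1861] lo [ 0.5587 -0.0725  0.185 ] hi [ 0.5785 -0.0529  0.1892]
0.08 0.09 3132 med [ 0.5702 -0.0685  0.0849] lo [ 0.5411 -0.1176  0.08  ] hi [ 0.629  -0.0333  0.09  ]
top 0.1 0.13 14 med [ 0.5612 -0.0572  0.1121] lo [ 0.5579 -0.0696  0.1   ] hi [ 0.5721 -0.0512  0.1273]
top 0.13 0.16 30 med [ 0.5597 -0.0573  0.1518] lo [ 0.557  -0.075   0.1313] hi [ 0.5786 -0.0492  0.1597]
top 0.16 0.18 39 med [ 0.5613 -0.056   0.1719] lo [ 0.5578 -0.0753  0.1608] hi [ 0.5795 -0.0487  0.1799]
top 0.18 0.2 101 med [ 0.5701 -0.0632  0.1857] lo [ 0.5595 -0.0742  0.1806] hi [ 0.5831 -0.051   0.1932]
top 0.08 0.092 334 med [ 0.5635 -0.0553  0.085 ] lo [ 0.5416 -0.0924  0.08  ] hi [ 0.5993 -0.0344  0.0919]
t 1.75 pos [ 0.5672 -0.0605  0.259 ] F [-0.366  -0.0117 -0.6101] gap 0.08553799968692259
shift mm [-1.  -1.3  2. ] turn [-0.004 -0.002 -0.   ]
```

>>> jog_arm:
  increments:
    - [25,-1.5,3,0,0,0]
    - [55,-1.5,3,0,0,0]
    - [85,-1.5,3,0,0,0]
    - [115,-1.5,3,0,0,0]
    - [131,-1.5,3,0,0,0]

```text
time_s: 2.25
eef_pos: [0.5669, -0.0582, 0.1267]
ee_rot: [3.0, 1.566, 2.902]
ft_force: [-0.6, -0.6, 0.1]
finger_gap: 0.0854
```

>>> jog_arm:
  increments:
    - [0,0,0,0,0,0]
    - [0,0,0,0,0,0]
    - [0,0,0,0,0,0]
    - [0,0,0,0,0,0]
    - [0,0,0,0,0,0]
  jaw: -1
  grip_force: 60

```text
time_s: 2.75
eef_pos: [0.5701, -0.0604, 0.1308]
ee_rot: [-0.226, 1.568, -0.326]
ft_force: [-0.5, -0.6, 5.4]
finger_gap: 0.0273
```

>>> jog_arm:
  increments:
    - [0,0,0,0,0,0]
    - [0,0,0,0,0,0]
    - [0,0,0,0,0,0]
    - [0,0,0,0,0,0]
    - [0,0,0,0,0,0]

```text
time_s: 3.25
eef_pos: [0.5702, -0.0604, 0.1308]
ee_rot: [-0.119, 1.568, -0.219]
ft_force: [-1.1, -1.5, 6.4]
finger_gap: 0.0277
```

>>> jog_arm:
  increments:
    - [-5,0,0,0,0,0]
    - [-20,0,0,0,0,0]
    - [-40,0,0,0,0,0]
    - [-60,0,0,0,0,0]
    - [-80,0,0,0,0,0]

```text
time_s: 3.75
eef_pos: [0.5686, -0.0596, 0.2091]
ee_rot: [2.889, 1.568, 2.789]
ft_force: [-0.3, -0.0, -3.7]
finger_gap: 0.0275
```

>>> jog_arm:
  increments:
    - [-20,0,0,0,0,0]
    - [-30,0,0,0,0,0]
    - [-30,0,0,0,0,0]

```text
time_s: 4.05
eef_pos: [0.5698, -0.0599, 0.2401]
ee_rot: [0.151, 1.569, 0.052]
ft_force: [0.3, 0.7, -3.9]
finger_gap: 0.0274
```

```bash
python3 - <<'E'
from h import *
np.set_printoptions(precision=4,suppress=True)
s=read_state();print(s['finger_gap'],s['ft_force'])
shift([.531,-.348,.241])
grab('side','s3')
E
```

```text
0.0274478436087657 [ 0.288   0.708  -3.9281]
t 4.05 pos [ 0.5698 -0.0599  0.2401] F [ 0.288   0.708  -3.9281] gap 0.0274478436087657
shift mm [  -1.  -290.5   -9.9] turn [ 0.     0.002 -0.   ]
```

View pics/s3.png

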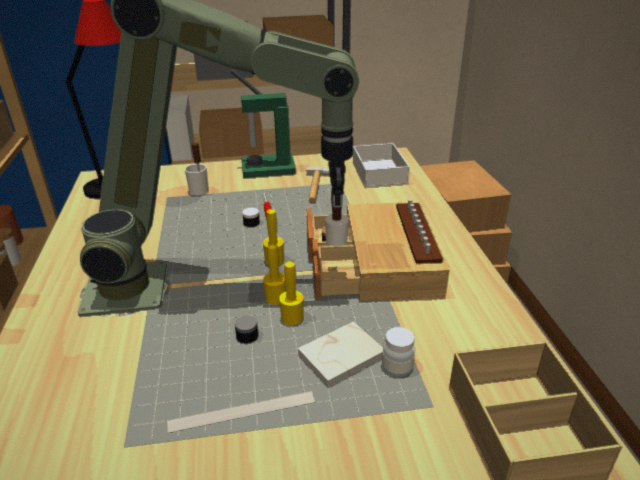

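The maul hangs upright in the gripper with its head at (337,228), and the wrist force is 3.9 N, about its weight. Next I carry it to the slab.

>>> jog_arm:
  increments:
    - [0,-10,0,0,0,0]
    - [0,-35,-1,0,0,0]
    - [0,-65,-2,0,0,0]
    - [0,-95,-3,0,0,0]
    - [0,-125,-4,0,0,0]

```text
time_s: 4.6
eef_pos: [0.5519, -0.1855, 0.2377]
ee_rot: [3.004, 1.568, 2.905]
ft_force: [0.6, -0.1, -4.2]
finger_gap: 0.0272
```

>>> jog_arm:
  increments:
    - [0,-30,-1,0,0,0]
    - [0,-60,-2,0,0,0]
    - [0,-90,-3,0,0,0]
    - [0,-120,-4,0,0,0]
    - [0,-145,-5,0,0,0]

```text
time_s: 5.1
eef_pos: [0.5322, -0.3298, 0.2375]
ee_rot: [2.899, 1.568, 2.798]
ft_force: [0.1, -0.3, -4.6]
finger_gap: 0.0275
```

>>> jog_arm:
  increments:
    - [0,-12,-1,0,0,0]
    - [0,-20,-1,0,0,0]
    - [0,-20,-1,0,0,0]
    - [0,-20,-1,0,0,0]

```text
time_s: 5.5
eef_pos: [0.5306, -0.3466, 0.239]
ee_rot: [2.005, 1.569, 1.905]
ft_force: [-0.3, -0.5, -4.1]
finger_gap: 0.0278
```

```bash
python3 - <<'E'
from h import *
np.set_printoptions(precision=4,suppress=True)
shift([.531,-.348,.1365])
grab('side','s4')
E
```

```text
t 5.5 pos [ 0.5306 -0.3466  0.239 ] F [-0.3002 -0.5396 -4.0603] gap 0.02776553704200189
shift mm [102.5  -1.5   0.6] turn [ 0.001 -0.001 -0.001]
```

View pics/s4.png

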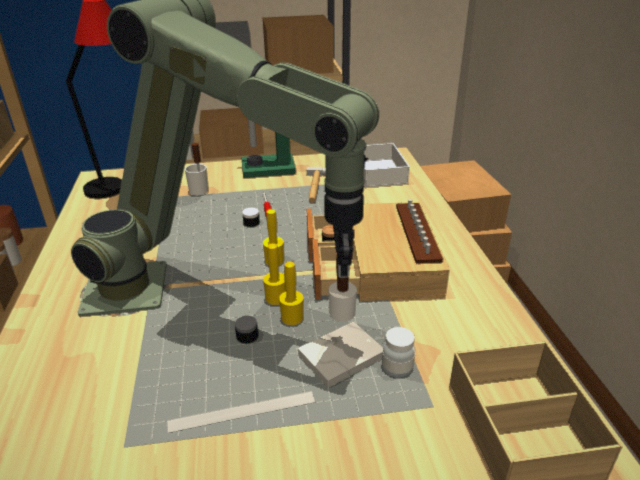

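The maul is upright above the slab, with its head at (342,302). I lower it fast at first, then slowly.

>>> jog_arm:
  increments:
    - [15,0,0,0,0,0]
    - [40,0,0,0,0,0]
    - [65,0,0,0,0,0]
    - [85,0,0,0,0,0]
    - [94,0,0,0,0,0]

```text
time_s: 6.05
eef_pos: [0.5299, -0.3457, 0.1433]
ee_rot: [2.545, 1.567, 2.447]
ft_force: [-0.9, 0.2, -3.9]
finger_gap: 0.027
```

>>> jog_arm:
  increments:
    - [1.5,0,0,0,0,0]
    - [3,0,0,0,0,0]
    - [4.5,0,0,0,0,0]
    - [5.5,0,0,0,0,0]
    - [5.5,0,0,0,0,0]

```text
time_s: 6.55
eef_pos: [0.5307, -0.3476, 0.1403]
ee_rot: [-0.387, 1.57, -0.487]
ft_force: [0.6, -0.3, -3.9]
finger_gap: 0.0274
```

>>> jog_arm:
  increments:
    - [0.5,0,0,0,0,0]
    - [1,0,0,0,0,0]
    - [1.5,0,0,0,0,0]
    - [2,0,0,0,0,0]
    - [2,0,0,0,0,0]

```text
time_s: 7.05
eef_pos: [0.5305, -0.3475, 0.1376]
ee_rot: [2.228, 1.571, 2.128]
ft_force: [-1.5, -1.0, -3.4]
finger_gap: 0.0273
```

>>> jog_arm:
  increments:
    - [0.5,0,0,0,0,0]
    - [1,0,0,0,0,0]
    - [1.5,0,0,0,0,0]
    - [1.5,0,0,0,0,0]
    - [1.5,0,0,0,0,0]

```text
time_s: 7.55
eef_pos: [0.5306, -0.3475, 0.1362]
ee_rot: [1.747, 1.571, 1.647]
ft_force: [-0.2, 0.2, -3.4]
finger_gap: 0.0276
```

>>> jog_arm:
  increments:
    - [0.5,0,0,0,0,0]
    - [1,0,0,0,0,0]
    - [1,0,0,0,0,0]
    - [1,0,0,0,0,0]

```text
time_s: 7.95
eef_pos: [0.5308, -0.3477, 0.1359]
ee_rot: [-0.381, 1.57, -0.481]
ft_force: [-0.1, -0.7, 0.1]
finger_gap: 0.0271
```

```bash
python3 -c "
from h import *
shift([.5306,-.3475,.1352])"
```

```text
t 7.95 pos [ 0.53078137 -0.34768991  0.13593338] F [-0.11973487 -0.69709526  0.103503  ] gap 0.02711268508266624
shift mm [ 0.7  0.2 -0.2] turn [0.    0.001 0.   ]
```

The force has gone to zero, so the slab now carries the maul. I release it.

>>> jog_arm:
  increments:
    - [0,0,0,0,0,0]
    - [0,0,0,0,0,0]
    - [0,0,0,0,0,0]
  jaw: -0.1

```text
time_s: 8.25
eef_pos: [0.5307, -0.3476, 0.1354]
ee_rot: [-0.362, 1.57, -0.462]
ft_force: [-0.6, 0.4, -0.4]
finger_gap: 0.0382
```

>>> jog_arm:
  increments:
    - [0,0,0,0,0,0]
    - [0,0,0,0,0,0]
    - [0,0,0,0,0,0]
    - [0,0,0,0,0,0]
    - [0,0,0,0,0,0]
  jaw: 1

```text
time_s: 8.75
eef_pos: [0.5305, -0.3475, 0.1352]
ee_rot: [1.869, 1.571, 1.769]
ft_force: [0.0, -1.6, 0.7]
finger_gap: 0.0853
```

>>> jog_arm:
  increments:
    - [-15,0,0,0,0,0]
    - [-40,0,0,0,0,0]
    - [-70,0,0,0,0,0]
    - [-100,0,0,0,0,0]
    - [-125,0,0,0,0,0]

```text
time_s: 9.25
eef_pos: [0.5307, -0.3477, 0.2621]
ee_rot: [-0.441, 1.569, -0.541]
ft_force: [0.2, -0.1, 0.2]
finger_gap: 0.0852
```

```bash
python3 - <<'E'
from h import *
np.set_printoptions(precision=4,suppress=True)
d=grab('side','s5')
shift([.48,-.045,.26])
P=cloud(d)
Q=P.reshape(-1,3);Q=Q[(abs(Q[:,0]-.531)<.05)&(abs(Q[:,1]+.348)<.05)]
for a,b in [(.04,.085),(.1,.12),(.14,.16),(.17,.193)]:
    q=Q[(Q[:,2]>a)&(Q[:,2]<b)];print(a,b,len(q),np.median(q,0),q.min(0),q.max(0))
E
```

```text
t 9.3 pos [ 0.5323 -0.3487  0.2667] F [ 1.8175 -0.6835  3.1924] gap 0.08561012812046498
shift mm [  4.7 297.  -82.3] turn [0.    0.009 0.005]
0.04 0.085 373 [ 0.5233 -0.3731  0.0628] [ 0.4988 -0.381   0.0402] [ 0.5558 -0.3409  0.085 ]
0.1 0.12 75 [ 0.5262 -0.3575  0.1103] [ 0.5167 -0.3625  0.1004] [ 0.5386 -0.3467  0.1197]
0.14 0.16 96 [ 0.5253 -0.3601  0.1506] [ 0.5141 -0.3651  0.1401] [ 0.5427 -0.3466  0.1599]
0.17 0.193 138 [ 0.5273 -0.3578  0.1827] [ 0.5156 -0.3644  0.1702] [ 0.5423 -0.3391  0.193 ]
```

View pics/s5.png

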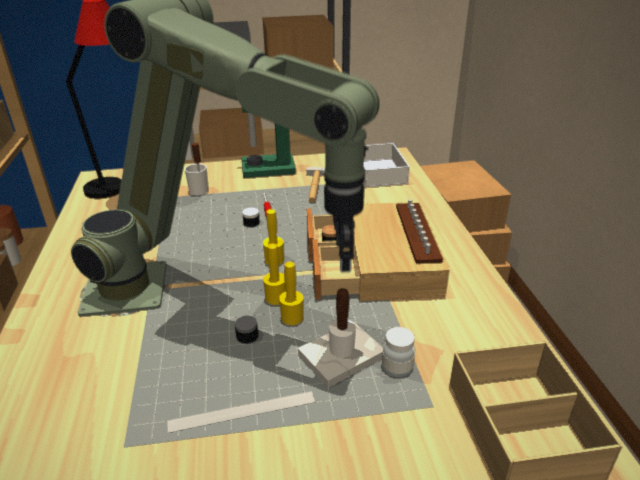

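The maul stands upright on the slab with its head at (342,340), about at its centre, and the gripper is clear. Next come the drawers, with the jaws shut.

>>> jog_arm:
  increments:
    - [0,40,-15,0,0,0]
    - [0,80,-30,0,0,0]
    - [0,120,-45,0,0,0]
    - [0,160,-60,0,0,0]
    - [0,200,-75,0,0,0]
  jaw: -1

```text
time_s: 9.8
eef_pos: [0.475, -0.1395, 0.2601]
ee_rot: [1.038, 1.57, 0.938]
ft_force: [0.5, 0.5, 0.3]
finger_gap: 0.0123
```

>>> jog_arm:
  increments:
    - [0,40,-10,0,0,0]
    - [0,75,-15,0,0,0]
    - [0,90,-15,0,0,0]
    - [0,90,-15,0,0,0]

```text
time_s: 10.2
eef_pos: [0.4697, -0.0483, 0.2603]
ee_rot: [0.935, 1.57, 0.839]
ft_force: [0.0, 0.4, -0.5]
finger_gap: -0.0003
```

```bash
python3 -c "
from h import *
shift([.470,-.05,.065])"
```

```text
t 10.2 pos [ 0.46971458 -0.04828612  0.26030319] F [ 0.01001897  0.39888543 -0.54805491] gap -0.00030361463434979037
shift mm [195.3  -1.8   0.4] turn [ 0.003  0.    -0.   ]
```

>>> jog_arm:
  increments:
    - [30,-1,0,0,0,0]
    - [60,-2,0,0,0,0]
    - [90,-2,0,0,0,0]
    - [120,-2,0,0,0,0]
    - [150,-2,0,0,0,0]

```text
time_s: 10.7
eef_pos: [0.4697, -0.0531, 0.1091]
ee_rot: [-0.641, 1.57, -0.741]
ft_force: [0.7, 0.7, -0.6]
finger_gap: -0.0001
```

>>> jog_arm:
  increments:
    - [20,0,0,0,0,0]
    - [40,0,0,0,0,0]
    - [45,0,0,0,0,0]
    - [45,0,0,0,0,0]

```text
time_s: 11.1
eef_pos: [0.4694, -0.0526, 0.0648]
ee_rot: [-3.111, 1.569, 3.072]
ft_force: [0.1, -0.3, -0.2]
finger_gap: 0.0001
```

>>> jog_arm:
  increments:
    - [0,0,6,0,0,0]
    - [0,0,12,0,0,0]
    - [0,0,18,0,0,0]
    - [0,0,24,0,0,0]
    - [0,0,30,0,0,0]

```text
time_s: 11.6
eef_pos: [0.5, -0.055, 0.0655]
ee_rot: [2.489, 1.571, 2.389]
ft_force: [-2.3, 0.1, 1.3]
finger_gap: -0.0002
```

>>> jog_arm:
  increments:
    - [0,0,8,0,0,0]
    - [0,0,17,0,0,0]
    - [0,0,26,0,0,0]
    - [0,0,35,0,0,0]
    - [0,0,44,0,0,0]

```text
time_s: 12.1
eef_pos: [0.5442, -0.0594, 0.0652]
ee_rot: [2.072, 1.571, 1.972]
ft_force: [-1.1, -0.7, 1.2]
finger_gap: -0.0002
```

>>> jog_arm:
  increments:
    - [0,0,8,0,0,0]
    - [0,0,16,0,0,0]
    - [0,0,24,0,0,0]
    - [0,0,32,0,0,0]
    - [0,0,40,0,0,0]

```text
time_s: 12.6
eef_pos: [0.5836, -0.0634, 0.0652]
ee_rot: [2.928, 1.57, 2.828]
ft_force: [-3.3, 0.4, 1.2]
finger_gap: -0.0001
```

>>> jog_arm:
  increments:
    - [0,0,3,0,0,0]
    - [0,0,6,0,0,0]
    - [0,0,9,0,0,0]
    - [0,0,12,0,0,0]
    - [0,0,15,0,0,0]

```text
time_s: 13.1
eef_pos: [0.5963, -0.0647, 0.0653]
ee_rot: [3.116, 1.566, 3.017]
ft_force: [-12.1, 1.0, 9.2]
finger_gap: -0.0003
```

>>> jog_arm:
  increments:
    - [0,0,2,0,0,0]
    - [0,0,3,0,0,0]
    - [0,0,3,0,0,0]

```text
time_s: 13.4
eef_pos: [0.5962, -0.0646, 0.0653]
ee_rot: [3.131, 1.56, 3.031]
ft_force: [-14.0, 1.9, 9.6]
finger_gap: -0.0
```

```bash
python3 - <<'E'
from h import *
np.set_printoptions(precision=4,suppress=True)
shift([.47,.12,.26])
d=grab('side','s6')
a=cv2.resize(d['img'][190:310,280:460],None,fx=4.4,fy=4.4,interpolation=cv2.INTER_CUBIC);cv2.imwrite('pics/crop6.png',a)
E
```

```text
t 13.4 pos [ 0.5962 -0.0646  0.0653] F [-14.0141   1.8714   9.5683] gap -1.4383049079416198e-05
shift mm [-193.   171.2 -146.1] turn [ 0.    -0.011 -0.   ]
```

View pics/crop6.png

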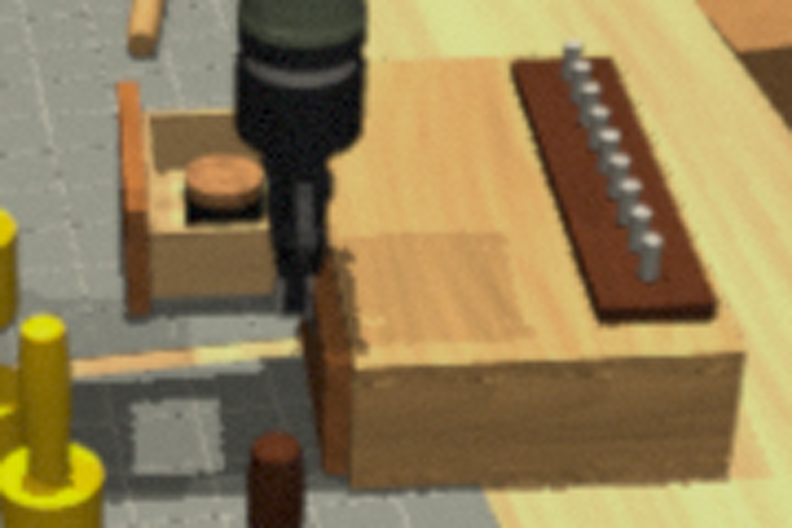

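The crop shows the right drawer front flush against the chest at (330,380), and the arm stalled there with 14 N, so it is home at its stop. The left drawer is still open with the cork pot at (225,180). I back off, lift and go to the left face.

>>> jog_arm:
  increments:
    - [0,0,-25,0,0,0]
    - [0,0,-55,0,0,0]
    - [0,0,-90,0,0,0]
    - [0,0,-115,0,0,0]
    - [-20,0,-129,0,0,0]

```text
time_s: 13.95
eef_pos: [0.4694, -0.0519, 0.0838]
ee_rot: [3.08, 1.566, 2.981]
ft_force: [0.3, -0.2, -0.0]
finger_gap: -0.0004
```

>>> jog_arm:
  increments:
    - [-40,0,0,0,0,0]
    - [-80,0,0,0,0,0]
    - [-120,0,0,0,0,0]
    - [-155,0,0,0,0,0]
    - [-165,0,0,0,0,0]

```text
time_s: 14.45
eef_pos: [0.4754, -0.0526, 0.2548]
ee_rot: [-0.021, 1.56, -0.121]
ft_force: [0.2, -0.4, -0.2]
finger_gap: 0.0003
```

```bash
python3 - <<'E'
from h import *
np.set_printoptions(precision=4,suppress=True)
shift([.478,.12,.25])
E
```

```text
t 14.45 pos [ 0.4754 -0.0526  0.2548] F [ 0.1569 -0.3909 -0.212 ] gap 0.0002973304407038012
shift mm [  4.6 172.  -14.7] turn [0.   0.01 0.  ]
```

>>> jog_arm:
  increments:
    - [0,40,-4,0,0.01,0]
    - [0,80,-8,0,0.01,0]
    - [0,120,-12,0,0.01,0]
    - [0,160,-16,0,0.01,0]
    - [0,172,-17,0,0.01,0]

```text
time_s: 14.95
eef_pos: [0.4729, 0.1236, 0.2495]
ee_rot: [3.015, 1.56, 2.918]
ft_force: [1.0, -0.1, 0.0]
finger_gap: 0.0002
```

>>> jog_arm:
  increments:
    - [40,0,0,0,0,0]
    - [80,0,0,0,0,0]
    - [120,0,0,0,0,0]
    - [160,0,0,0,0,0]
    - [186,0,0,0,0,0]

```text
time_s: 15.45
eef_pos: [0.4696, 0.1199, 0.0613]
ee_rot: [-3.043, 1.557, 3.14]
ft_force: [-0.6, 0.9, 0.0]
finger_gap: 0.0006
```

```bash
python3 - <<'E'
from h import *
np.set_printoptions(precision=4,suppress=True)
shift([.478,.12,.065])
E
```

```text
t 15.45 pos [0.4696 0.1199 0.0613] F [-0.6098  0.9045  0.0387] gap 0.0005917874522070315
shift mm [-3.8  0.9  8.3] turn [ 0.    -0.013  0.001]
```

>>> jog_arm:
  increments:
    - [-4,0,8,0,-0.013,0]
    - [-4,0,16,0,-0.013,0]
    - [-4,0,23,0,-0.013,0]
    - [-4,0,29,0,-0.013,0]
    - [-4,0,35,0,-0.013,0]

```text
time_s: 15.95
eef_pos: [0.5071, 0.1172, 0.0691]
ee_rot: [0.155, 1.566, 0.055]
ft_force: [-1.3, -0.4, 1.2]
finger_gap: 0.0002
```

>>> jog_arm:
  increments:
    - [0,0,4,0,0,0]
    - [0,0,9,0,0,0]
    - [0,0,15,0,0,0]
    - [0,0,22,0,0,0]
    - [0,0,30,0,0,0]

```text
time_s: 16.45
eef_pos: [0.5361, 0.1142, 0.068]
ee_rot: [-0.042, 1.568, -0.141]
ft_force: [-0.8, -0.4, -0.3]
finger_gap: 0.0001
```

>>> jog_arm:
  increments:
    - [0,0,8,0,0,0]
    - [0,0,16,0,0,0]
    - [0,0,24,0,0,0]
    - [0,0,32,0,0,0]
    - [0,0,40,0,0,0]

```text
time_s: 16.95
eef_pos: [0.5762, 0.1101, 0.068]
ee_rot: [-0.021, 1.568, -0.12]
ft_force: [-1.0, -1.1, 0.2]
finger_gap: -0.0002
```

```bash
python3 - <<'E'
from h import *
np.set_printoptions(precision=4,suppress=True)
shift([.6135,.11,.065])
E
```

```text
t 16.95 pos [0.5762 0.1101 0.068 ] F [-1.0487 -1.0595  0.2147] gap -0.00023637188606792813
shift mm [ 3.1  3.6 37.2] turn [0.    0.003 0.   ]
```

>>> jog_arm:
  increments:
    - [0,0,6,0,0,0]
    - [0,0,12,0,0,0]
    - [0,0,17,0,0,0]
    - [0,0,22,0,0,0]
    - [0,0,26,0,0,0]

```text
time_s: 17.45
eef_pos: [0.6015, 0.1077, 0.0681]
ee_rot: [0.009, 1.569, -0.091]
ft_force: [-3.4, 0.7, 1.8]
finger_gap: 0.0002
```

>>> jog_arm:
  increments:
    - [0,0,3,0,0,0]
    - [0,0,6,0,0,0]
    - [0,0,9,0,0,0]
    - [0,0,12,0,0,0]
    - [0,0,13,0,0,0]

```text
time_s: 17.95
eef_pos: [0.6136, 0.1066, 0.0685]
ee_rot: [0.343, 1.57, 0.243]
ft_force: [-6.9, 1.7, 4.9]
finger_gap: -0.0003
```

>>> jog_arm:
  increments:
    - [0,0,2,0,0,0]
    - [0,0,4,0,0,0]
    - [0,0,4,0,0,0]
    - [0,0,4,0,0,0]

```text
time_s: 18.35
eef_pos: [0.6136, 0.1066, 0.0685]
ee_rot: [-3.086, 1.563, 3.097]
ft_force: [-14.2, 1.9, 9.7]
finger_gap: 0.0001
```

>>> jog_arm:
  increments:
    - [0,0,-20,0,0,0]
    - [0,0,-50,0,0,0]
    - [0,0,-85,0,0,0]
    - [0,0,-120,0,0,0]
    - [-10,0,-140,0,0,0]

```text
time_s: 18.85
eef_pos: [0.4764, 0.1198, 0.0772]
ee_rot: [-0.611, 1.57, -0.711]
ft_force: [0.0, 0.1, 0.5]
finger_gap: 0.0001
```

>>> jog_arm:
  increments:
    - [-40,0,0,0,0,0]
    - [-80,20,0,0,0,0]
    - [-120,50,-10,0,0,0]
    - [-150,90,-20,0,0,0]
    - [-160,130,-30,0,0,0]

```text
time_s: 19.35
eef_pos: [0.464, 0.2543, 0.2424]
ee_rot: [0.423, 1.558, 0.321]
ft_force: [0.6, 0.4, -0.8]
finger_gap: -0.0001
```

>>> jog_arm:
  increments:
    - [0,40,-10,0,0,0]
    - [0,80,-20,0,0,0]
    - [0,120,-30,0,0,0]
    - [0,150,-40,0,0,0]
    - [0,150,-40,0,0,0]

```text
time_s: 19.85
eef_pos: [0.4366, 0.4097, 0.2377]
ee_rot: [0.628, 1.565, 0.533]
ft_force: [0.2, -1.1, -0.5]
finger_gap: 0.0001
```

```bash
python3 - <<'E'
from h import *
np.set_printoptions(precision=4,suppress=True)
d=grab('top','top9');s=grab('side','s9');P=cloud(d)
# front top edge of panels and chest: fit depth points
ex=np.array([np.cos(-.1),np.sin(-.1)]);ey=np.array([np.sin(.1),np.cos(.1)])
Q=P[80:280,230:420].reshape(-1,3);Q=Q[(Q[:,2]>.08)&(Q[:,2]<.092)]
a=Q[:,:2]@ex;b=Q[:,:2]@ey
for lo in np.arange(-.11,.23,.02):
    k=(b>lo)&(b<lo+.02)
    if k.sum()>5: print(round(lo+.01,2),'front x_chest',np.round(np.percentile(a[k],[0.5,2]),4))
for n,(u0,v0,u1,v1,z0,z1) in dict(maultop=(445,190,520,280,.185,.205),glue=(480,170,530,215,.08,.1),grey=(420,315,455,350,.035,.06),white=(195,298,228,328,.035,.06)).items():
    q=P[v0:v1,u0:u1].reshape(-1,3);q=q[(q[:,2]>z0)&(q[:,2]<z1)];print(n,len(q),np.median(q,0) if len(q) else '')
im=np.hstack([d['img'][80:320,180:540],s['img'][160:400,210:430]]);cv2.imwrite('pics/c9.png',cv2.resize(im,None,fx=1.37,fy=1.37,interpolation=cv2.INTER_CUBIC))
print(read_state()['eef_pos'])
E
```

```text
-0.1 front x_chest [0.6278 0.63  ]
-0.08 front x_chest [0.6131 0.6159]
-0.06 front x_chest [0.6128 0.6147]
-0.04 front x_chest [0.6126 0.6145]
-0.02 front x_chest [0.6108 0.6131]
0.0 front x_chest [0.6112 0.613 ]
0.02 front x_chest [0.6125 0.6139]
0.04 front x_chest [0.6121 0.6143]
0.06 front x_chest [0.6118 0.6137]
0.08 front x_chest [0.6128 0.6153]
0.1 front x_chest [0.6128 0.6144]
0.12 front x_chest [0.6126 0.6144]
0.14 front x_chest [0.6121 0.6135]
0.16 front x_chest [0.6113 0.6132]
0.18 front x_chest [0.6112 0.6129]
0.2 front x_chest [0.6119 0.6137]
0.22 front x_chest [0.6127 0.6148]
maultop 109 [ 0.5317 -0.348   0.1904]
glue 573 [ 0.6477 -0.3963  0.089 ]
grey 411 [ 0.3216 -0.2444  0.0446]
white 393 [0.3571 0.2867 0.0442]
[0.4371 0.4061 0.2377]
```

View pics/c9.png

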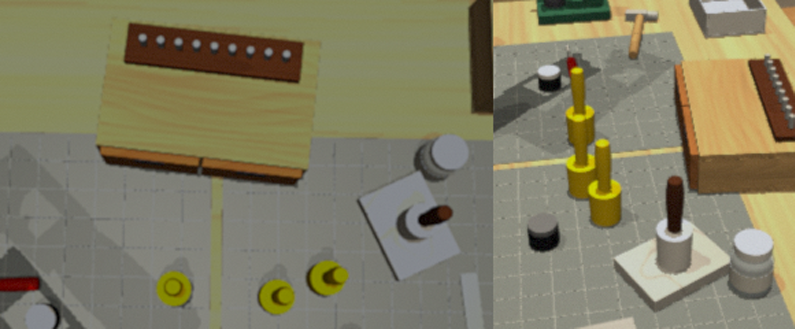

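Both fronts are flush, 15 mm proud of the carcass, which matches the panel thickness. The maul stands upright at (420,218) on the slab, and the pots and jar I re-measured have not moved.

```bash
python3 -c "
from h import *
sign_off()"
```

```text
the job is handed in; nothing more can be done
```

The maul now stands upright on the marble slab and both drawers are pushed home. I handed the job in at about 20 s of the 72 s allowed.

- **Maul:** I took it out of the right drawer by its handle and lowered it until the slab carried it. Its handle top measures (0.532, -0.348) m and the slab centre about (0.531, -0.348) m, so it is within a few millimetres of centre.
- **Drawers:** I pushed each one with the shut fingers until the arm stalled at about 14 N. In the last top image both fronts are level with each other and stand 15 mm proud of the chest, which is the panel's thickness.
- **Bystanders:** the white pot, grey pot and glue jar are within 1 mm of where they started. I did not re-measure the hammer and awl, but the arm never went near them.
- **Cork-topped pot:** it is now hidden inside the closed left drawer, so I could not see it at the end. I pushed that drawer at no more than about 0.08 m/s, and the readings showed only light force until the catch.

No check failed or disagreed with another. The arm is parked clear of everything.

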